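# Seat a pewter candlestick stem in the V-block and hold it down

## Task

Take the pewter candlestick stem that has a collar at one end only out of the wooden rack and lower it gently, without dropping it, into the V-block, its plain end up against the block's end stop and its collar hanging out beyond the open end. Finish while holding it there with the gripper: keep it pressed down firmly, with a push of about 15 N, so that it bears on both sloping faces of the V, and do not let go. Leave the other things where they are.

Things in the scene. Friction and masses are not known exactly. Their poses are not given: they have to be found in the camera images.
- stem: The stem to seat: pewter, about 0.3 kg, barrel 32 mm diameter, 140 mm long, one collar (46 mm diameter, 10 mm thick) at one end. Origin on the axis at the barrel's middle; x runs along the axis to the plain end (+70 mm), the collar covers -70 to -80 mm. It starts level in any of the rack's three places, x along the rack's x, axis 40 mm above the table.
- plain_end (a point): Centre of the flat face of the stem's plain end, on the axis.
- collar_end (a point): Centre of the outer face of the stem's collar, on the axis, 150 mm from plain_end.
- vblock: Steel V-block fixed to the table: 128 mm long (x -64 to +64), 68 wide (y), 48 high. Origin under its centre at table height, z up, x along the V towards the end stop; the -x end is open. The 90-degree V opens upwards, root 25 mm and face tops 47.6 mm above the table. All rigid. Foot lugs at x -25 to +15 reach y = +-50 mm, 12 mm high with their bolts.
- seat (a point): Where the stem's origin lies when it is home (seated, plain end on the stop): x = -6 mm, y = 0, 47.6 mm above the table in the V-block's frame. The collar then begins 12 mm beyond the open end.
- stop (a point): End stop, an upright plate 44 mm wide, 62 mm high, 8 mm thick: point on its inner face (x = +64 mm of the V-block) at the height of a seated stem's axis.
- slot (a point): Middle of the slot that crosses the block from side to side, x = -28 to +18 mm of the V-block, at the foot's top, 12 mm above the table (this point: x = -5 mm). It is open above, so fingers holding a stem by its middle go down in it on both sides.
- face_left: The two cheeks with the sloping faces on the block's +y side; same origin and axes as the V-block.
- face_right: The two cheeks with the sloping faces on the block's -y side; same origin and axes as the V-block.
- rack: Wooden rack, fixed, 110 mm (x) by 270 mm (y), 33 mm high. Origin under its centre at table height. Three places, y = -90, 0, +90 mm, each with a stem lying along x on two rails (x = +-42 mm, 14 mm wide, tops 24 mm high, 9 mm stops on them beside the barrel). Between the rails, x = -35 to +35 mm, only the 8 mm base is below the stems.
- stem_plain: Bystander in the rack: stem without any collar, 32 mm diameter, 120 mm long; origin at its middle.
- stem_double: Bystander in the rack: stem with a 46 mm collar at both ends, barrel 32 mm diameter, 144 mm long in all; origin at its middle.
- goblet: Bystander: pewter goblet, 68 mm wide, 110 mm high, standing on the table; origin under its foot.
- napkin_ring: Bystander: pewter napkin ring standing on its rim, 46 mm across, 28 mm high, beside the V-block about 110 mm to its -y side; origin at its underside centre.
- cup: Bystander: terracotta cup, 76 mm wide, 75 mm high; origin under its foot.
- mallet: Bystander: small wooden-handled hammer, about 250 mm long, lying on the far side of the table.
- polish: Bystander: closed amber glass jar, 60 mm wide, 90 mm high, left of the rack; origin under its foot.
Mind the look-alikes: they are no part of the job. Leave any blue or orange look-alike of the vblock alone. What is shaped like the stem but turquoise is not meant.

How it is judged:
By the outcome, as a careful person would: the job done as asked, in the order asked, and still so for the second after the job is handed in, while the arm keeps its last pose, push and grip.
It also fails if it takes over 42 s, if anything falls off the work surface, if the arm or the gripper's body presses on something with over 40 N, if the wrist force passes 120 N, or if a joint passes its speed limit or range.

## Robot

A 7-joint arm with a two-finger parallel gripper is mounted at the origin on the work surface. World frame = base frame: x ahead of the robot, y to its left, z up, the work surface at z = 0. Lengths are in mm, angles in rad, forces in N, time in s.
With the tool pointing down it reaches from about 425 to 825 mm from the base axis. Payload 3.6 kg.
Tool frame: the origin (TCP) lies at the very end of the fingers, on their centre line; the grasp point (between the pads) lies arm.hold_point_z behind it (arm.hold_point_z is the distance from the TCP to the grasp point, in mm); z points along the fingers, y is the line along which they close (so a half turn about z gives the same grasp; the last joint's range is limited). The gripper opens to 93 mm and grips with 3 to 60 N. Pads are 15 mm wide; open, the fingers measure 128 mm over their backs; the gripper's body (75 mm by 188 mm) begins 65 mm behind the grasp point.
Start: joints at [1.129, 0.615, -0.013, 1.423, 0.008, 1.103, -0.04], TCP at [261.963, -594.84, 184.74] pointing down, gripper open.
Joint ranges: [-3.12, 3.12], [-0.3, 2.06], [-1.34, 1.32], [0.26, 2.42], [-1.36, 4.5], [0.01, 1.98], [-2.84, 2.84]. Speed limits (rad/s): [2.79, 2.79, 3.14, 3.14, 3.14, 3.14, 3.14].

## Interface

Orientations are given as [roll, pitch, yaw] about the fixed x, y, z axes, in that order (R = Rz(yaw) Ry(pitch) Rx(roll)).
In Python, from rig import arm gives the robot as it stands. The module is installed in compiled form; this text tells all that it offers.
- The arm moves only by the tool carry_out, never from a script. Its argument "rows" is a list of rows, each an object of numbers: "grip": the opening, from 0 (shut) to 1 (fully open); "dx", "dy", "dz": the shift along the tool's x, y, z normalised to -1 to 1, where 1 is 0.75 m; "ax", "ay", "az": the turn, a rotation vector about the tool's x, y, z normalised to -1 to 1, where 1 is 30 degrees. A call has 1 to 20 rows; each row is the pose to reach, as a shift and turn from the pose commanded when the call began, along the tool's axes at that moment; what a row does not reach only later rows make up. A row lasts 1/10 s, in which the tool goes at most 50 mm and 8.59 degrees, less where a joint would pass 70% of its speed; a pose out of reach is approached as far as the arm can. A call with a number of a shift or a turn outside -1 to 1 is refused whole. A call with a gripper value outside its range is refused whole. The fingers move at their own pace and stop on an object; "force" is the grip in N (left out, the last holds). Time passes only in rows, so rows that repeat a pose let the fingers close. It gives the time, the measured TCP pose, the force, the opening and the grip force at its end, in the units of the state.
- arm.observe(): the state, without advancing time (a new reading comes with each control period).
- arm.capture(name): name is "scene" or "top"; returns the picture (420x560x3 uint8, blue, green, red); there is no depth.
- arm.camera_info(name): a dict with "intrinsics" (3x3 intrinsics, pixels), "camera_from_world" (4x4, takes a point from world to camera coordinates). Camera axes: x right, y down, z forward; pixel columns grow to the right and rows downward; lengths in mm; the calibration is good to about 2 mm. A picture is of the moment at which its call begins. camera_info takes no time and is no camera call.
- arm.finish_job(): hands the job in; it is judged then, once.
Trained networks look in the newest picture that a camera, given by its name, has taken for a name from the list of things; names that differ only in an ending like _2 or _b are one class to them, and where a whole thing is asked for, a point or a joint stands for the part that bears it (a point fixed in the world has none). Each returns a list of dicts, best first, with "conf" (0 to 1); they miss things now and then, are a little off and sometimes report something else, mostly with a low value. They report only what shows in the picture. A call takes as long as a camera call. They do not tell look-alikes from the thing itself.
- arm.recognise(camera, target): "centre" ([column, row] in pixels, amid what is visible of it).
The state is a dict: "t": time; "joint_pos": joint angles; "qvel": joint speeds; "joint_torque": joint torques, N m; "eef_pos": TCP position; "tool_rot": TCP orientation; "ft_force": force on the tool from outside, world axes, zero at the start; "ft_torque": the same for the moment, N m; "width": finger opening in mm; "finger_force": force on a finger pad.
Only numpy, scipy, OpenCV 4.12 (cv2) and the standard library are available. Lean on these libraries where they do the work, as an engineer would, in place of code of your own. Each camera call takes 0.05 s, during which the arm holds its last target. There are 200 camera calls.

## Working session

There is one attempt and no reset: what is moved stays moved. The work goes in short steps, Python scripts to look and compute and a tool call to move; the robot and the scene stay as the last step left them, time stands still between calls to the robot, and variables do not carry over. Pictures are saved under pics/ and viewed, at most 11 in all, crops included, and the job is handed in when it is done.

Besides the shell and the picture viewer there is one more tool, called as name(argument=value, ...) on one line, values as JSON. carry_out: Moves the arm, as the interface text tells. Scaled input: -1 to 1 covers 0.75 m each way for a shift and 30 degrees each way for a turn. Its arguments: {"type":"object","properties":{"rows":{"type":"array"},"force":{"type":"number"}},"required":["rows"]}

```bash
mkdir -p pics
cat > h.py <<'E'
import numpy as np, cv2
from rig import arm
def cam(n):
    c=arm.camera_info(n); return np.array(c["intrinsics"]),np.array(c["camera_from_world"])
def proj(n,P):
    K,T=cam(n); p=T@np.append(P,1); q=K@p[:3]; return q[:2]/q[2]
def ray(n,px):
    K,T=cam(n); R=T[:3,:3]; d=R.T@np.linalg.solve(K,[px[0],px[1],1]); return -R.T@T[:3,3],d/np.linalg.norm(d)
def onz(n,px,z):
    o,d=ray(n,px); return o+d*(z-o[2])/d[2]
def tri(obs):
    A=np.zeros((3,3));b=np.zeros(3);rs=[ray(n,p) for n,p in obs]
    for o,d in rs:
        M=np.eye(3)-np.outer(d,d);A+=M;b+=M@o
    X=np.linalg.solve(A,b); return X,[np.linalg.norm((np.eye(3)-np.outer(d,d))@(X-o)) for o,d in rs]
E
python3 - <<'E'
from h import *
np.set_printoptions(precision=1,suppress=True)
for n in ("scene","top"):
    cv2.imwrite(f"pics/{n}0.png",arm.capture(n)); K,T=cam(n); print(n,K.tolist(),-T[:3,:3].T@T[:3,3],T[2,:3])
    for t in "stem plain_end collar_end vblock seat stop slot rack stem_plain stem_double goblet napkin_ring cup polish mallet".split():
        print(t,[(np.round(r["centre"]).tolist(),round(r["conf"],2)) for r in arm.recognise(n,t)][:4])
print(arm.observe(),arm.hold_point_z)
E
```

```text
scene [[450.9355825496188, 0.0, 277.1711812982036], [0.0, 450.9355825496188, 209.95582740465835], [0.0, 0.0, 1.0]] [1182.8  -93.2  966.9] [-0.6  0.2 -0.8]
stem [([280.0, 141.0], 0.8), ([271.0, 206.0], 0.66), ([114.0, 240.0], 0.52), ([112.0, 232.0], 0.19)]
plain_end [([266.0, 206.0], 0.74), ([286.0, 138.0], 0.69), ([307.0, 204.0], 0.28)]
collar_end [([284.0, 139.0], 0.88)]
vblock [([111.0, 240.0], 0.94), ([190.0, 227.0], 0.87), ([96.0, 183.0], 0.59), ([105.0, 243.0], 0.17)]
seat [([90.0, 183.0], 0.73), ([190.0, 226.0], 0.67), ([114.0, 242.0], 0.58)]
stop [([193.0, 225.0], 0.78), ([93.0, 183.0], 0.66), ([114.0, 242.0], 0.63)]
slot [([111.0, 241.0], 0.97), ([192.0, 228.0], 0.83), ([93.0, 184.0], 0.75), ([163.0, 330.0], 0.47)]
rack [([302.0, 210.0], 0.61)]
stem_plain [([308.0, 203.0], 0.66), ([270.0, 206.0], 0.62)]
stem_double [([338.0, 193.0], 0.7)]
goblet [([286.0, 307.0], 0.78)]
napkin_ring [([142.0, 205.0], 0.63)]
cup [([165.0, 332.0], 0.72)]
polish [([405.0, 175.0], 0.85)]
mallet [([346.0, 281.0], 0.93), ([269.0, 210.0], 0.49)]
top [[426.17065785783643, 0.0, 279.06514003734446], [0.
[... 684 characters left out ...]
ouble [([225.0, 211.0], 0.67), ([400.0, 230.0], 0.58)]
goblet [([298.0, 123.0], 0.71)]
napkin_ring [([376.0, 245.0], 0.6)]
cup [([377.0, 142.0], 0.94)]
polish [([167.0, 207.0], 0.92), ([279.0, 211.0], 0.56), ([395.0, 229.0], 0.42)]
mallet [([251.0, 151.0], 0.56), ([281.0, 214.0], 0.2)]
{'t': 1.6, 'joint_pos': array([ 1.1,  0.6, -0. ,  1.4,  0. ,  1.1, -0. ]), 'qvel': array([ 0., -0.,  0.,  0.,  0.,  0., -0.]), 'joint_torque': array([ -0. , -45.9,   0.2, -16.6,  -0.1,   0. ,   0. ]), 'eef_pos': array([ 262. , -594.8,  184.7]), 'tool_rot': array([-3.1, -0. ,  0.4]), 'ft_force': array([-0. ,  0. , -0.5]), 'ft_torque': array([-0.,  0.,  0.]), 'finger_force': 0.0, 'width': 93.09528803047354} 18.8
```

View pics/scene0.png

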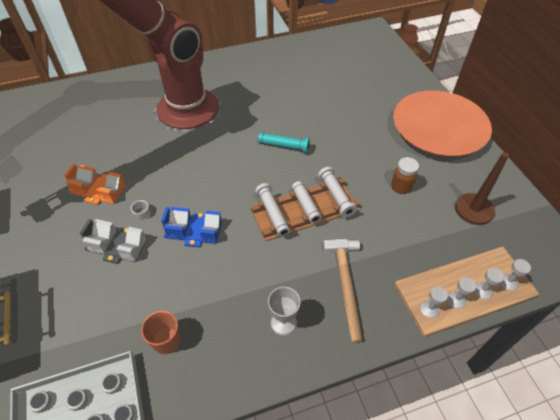

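View pics/top0.png

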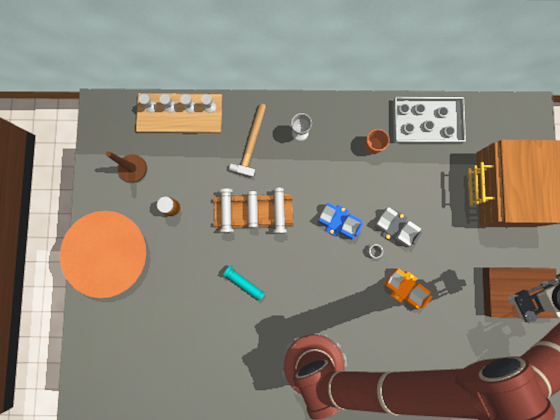

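The scene view shows three stems in the rack, at (272,210), (306,203) and (337,192). A turquoise look-alike lies at (285,142). There are three V-blocks: steel (113,242), blue (192,226) and orange (95,183). In the top view the stems are at (226,211), (253,209) and (279,211), and the steel block is at (398,228). Candidates for the stem are the left, middle and right rack stems plus the turquoise one, which is excluded. I'll check these in one close crop.

Run:
```python
import cv2,numpy as np
s=cv2.imread("pics/scene0.png");t=cv2.imread("pics/top0.png")
f=lambda im,x,y,w,h:cv2.resize(im[y:y+h,x:x+w],(400,300),interpolation=cv2.INTER_CUBIC)
a=np.vstack([np.hstack([f(s,245,160,120,90),f(t,203,175,100,75)]),np.hstack([f(s,73,205,88,66),f(t,364,198,72,54)])])
cv2.imwrite("pics/crop.png",a)
```

```text
(no output)
```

View pics/crop.png

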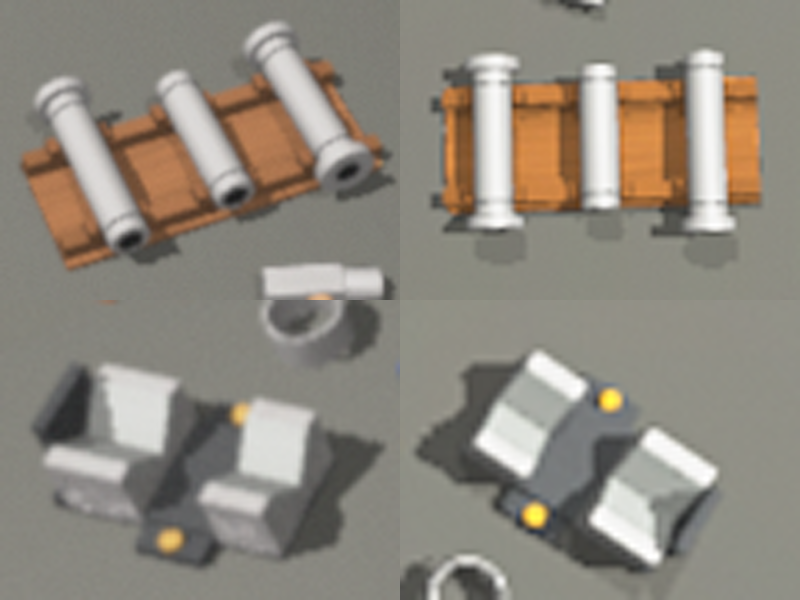

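The crop settles the choice. The rightmost rack stem in the top view, (279,211), has its plain end up at row ~187 (world +x) and its single collar at row ~230. The middle stem has no collars and the left one has two. Only the steel block is unpainted, and its stop is at its lower-right end in the top view. Next I'll fit the poses from both views.

```bash
cat > fit.py <<'E'
from h import *
from scipy.optimize import least_squares
np.set_printoptions(precision=2,suppress=True)
C={"s0":("scene",245,160,400/120,0,0),"t0":("top",203,175,4,400,0),"s1":("scene",73,205,400/88,0,300),"t1":("top",364,198,400/72,400,300)}
def un(k,p):
    n,ox,oy,s,cx,cy=C[k]; return n,np.array([(p[0]-cx+.5)/s-.5+ox,(p[1]-cy+.5)/s-.5+oy])
def W(q,P):
    c,s=np.cos(q[3]),np.sin(q[3]); return np.array([q[0]+c*P[0]-s*P[1],q[1]+s*P[0]+c*P[1],q[2]+P[2]])
def fit(obs,q0):
    O=[(*un(k,p),np.array(P,float)) for k,p,P in obs]
    f=lambda q:np.concatenate([proj(n,W(q,P))-p for n,p,P in O])
    r=least_squares(f,q0,loss="soft_l1"); print(r.x,np.degrees(r.x[3])); print(f(r.x).reshape(-1,2).tolist().__repr__() if 0 else f(r.x).reshape(-1,2)); return r.x
stem=[("s0",(129,240),(70,0,0)),("s0",(148,228),(70,16,0)),("s0",(108,243),(70,-16,0)),("s0",(35,100),(-75,-23,0)),("s0",(88,92),(-75,23,0)),
("t0",(690,58),(70,16,0)),("t0",(723,58),(70,-16,0)),("t0",(683,225),(-75,23,0)),("t0",(735,225),(-75,-23,0))]
blk=[("t1",(538,350),(-64,34,48)),("t1",(587,385),(-28,34,48)),("t1",(475,440),(-64,-34,48)),("t1",(530,475),(-28,-34,48)),
("t1",(655,428),(18,34,48)),("t1",(718,470),(64,34,48)),("t1",(590,520),(18,-34,48)),("t1",(655,563),(64,-34,48)),
("s1",(45,462),(64,34,48)),("s1",(128,475),(18,34,48)),("s1",(202,500),(-28,34,48)),("s1",(278,512),(-64,34,48)),
("s1",(105,365),(64,-34,48)),("s1",(183,378),(18,-34,48)),("s1",(250,400),(-28,-34,48)),("s1",(318,410),(-64,-34,48))]
E
python3 - <<'E'
from fit import *
qs=fit(stem,[300,100,40,0]); qb=fit(blk,[300,-250,0,-2.2])
s=cv2.imread("pics/scene0.png");t=cv2.imread("pics/top0.png")
K=8
def draw(im,n,q,L,x,y,w,h):
    z=cv2.resize(im[y:y+h,x:x+w],None,fx=K,fy=K,interpolation=cv2.INTER_CUBIC)
    for l in L:
        p=np.array([(proj(n,W(q,P))-[x,y]+.5)*K for P in l]).astype(int); cv2.polylines(z,[p],False,(0,0,255),1)
    return z
a=np.linspace(0,2*np.pi,30)
circ=lambda x,r:[(x,r*np.cos(i),r*np.sin(i)) for i in a]
LS=[circ(70,16),circ(-70,23),circ(-80,23)]
LB=[[(x,-34,48),(x,-22.6,47.6),(x,0,25),(x,22.6,47.6),(x,34,48),(x,34,0)] for x in(-64,-28,18,64)]+[[(64,-22,62),(64,22,62),(72,22,62),(72,-22,62),(64,-22,62)]]+[[(u,y,48),(v,y,48)] for u,v in((-64,-28),(18,64)) for y in(-34,34)]
A=np.hstack([draw(s,"scene",qs,LS,245,165,50,37),draw(t,"top",qs,LS,255,180,50,60)[:296] if 0 else cv2.resize(draw(t,"top",qs,LS,255,180,50,60),(400,296*480//480))[:296]])
B=np.hstack([draw(s,"scene",qb,LB,78,215,50,38)[:,:400],draw(t,"top",qb,LB,373,203,50,38)])
A=np.vstack([A,B]);cv2.imwrite("pics/ov.png",A);print(A.shape)
E
```

```text
[518.11 120.9   47.26 -18.82] -1078.0407374702804
[[-0.41 -0.91]
 [-0.1   0.8 ]
 [-0.16  0.1 ]
 [-0.22  1.4 ]
 [ 0.19 -0.95]
 [-1.15 -0.47]
 [ 0.06 -0.71]
 [-0.54  0.65]
 [ 0.23  0.32]]
[ 465.73 -276.23    3.29   -2.16] -123.52433285567908
[[-0.83 -0.01]
 [-0.52 -0.32]
 [-0.47  0.57]
 [-1.21  0.32]
 [-1.03 -0.37]
 [-0.58 -0.2 ]
 [-0.26 -0.01]
 [-0.15  0.05]
 [-0.6   0.02]
 [-1.67  1.19]
 [-0.55 -0.24]
 [-3.48  0.35]
 [-0.12 -0.55]
 [-0.62  0.33]
 [ 1.52 -0.72]
 [-0.09  0.08]]Traceback (most recent call last):
  File "<stdin>", line 15, in <module>
  File "<stdin>", line 8, in draw
  File "h.py", line 6, in proj
    K,T=cam(n); p=T@np.append(P,1); q=K@p[:3]; return q[:2]/q[2]
        ~~~^^^
  File "h.py", line 4, in cam
    c=arm.camera_info(n); return np.array(c["intrinsics"]),np.array(c["camera_from_world"])
ValueError: time passes only in moves, steps and waits
```

```bash
ls pics
```

```text
crop.png
scene0.png
top0.png
```

```bash
sed -i 's/^def cam/import functools\n@functools.cache\ndef cam/' h.py
cat > ov.py <<'E'
from fit import *
K=8
def draw(im,n,q,L,x,y,w,h):
    z=cv2.resize(im[y:y+h,x:x+w],None,fx=K,fy=K,interpolation=cv2.INTER_CUBIC)
    for l in L:
        p=np.array([(proj(n,W(q,P))-[x,y]+.5)*K for P in l]).astype(int); cv2.polylines(z,[p],False,(0,0,255),1)
    return z
a=np.linspace(0,2*np.pi,30)
circ=lambda x,r:[(x,r*np.cos(i),r*np.sin(i)) for i in a]
LS=[circ(70,16),circ(-70,23),circ(-80,23)]
LB=[[(x,-34,48),(x,-22.6,47.6),(x,0,25),(x,22.6,47.6),(x,34,48),(x,34,0)] for x in(-64,-28,18,64)]+[[(64,-22,62),(64,22,62),(72,22,62),(72,-22,62),(64,-22,62)]]+[[(u,y,48),(v,y,48)] for u,v in((-64,-28),(18,64)) for y in(-34,34)]
E
python3 - <<'E'
from ov import *
qs=fit(stem,[518,120,40,0]); qb=fit(blk,[465,-276,0,-2.16])
s=cv2.imread("pics/scene0.png");t=cv2.imread("pics/top0.png")
qs[2]=40;qb[2]=0
A=np.vstack([np.hstack([draw(s,"scene",qs,LS,250,180,40,37),draw(s,"scene",qb,LB,78,215,50,37)]),np.hstack([draw(t,"top",qs,LS,260,181,40,37)[:,:320],draw(t,"top",qb,LB,373,205,50,37)])])
cv2.imwrite("pics/ov.png",A)
E
```

```text
[518.11 120.9   47.26   0.03] 1.9592629667852486
[[-0.41 -0.91]
 [-0.1   0.8 ]
 [-0.16  0.1 ]
 [-0.22  1.4 ]
 [ 0.19 -0.95]
 [-1.15 -0.47]
 [ 0.06 -0.71]
 [-0.54  0.65]
 [ 0.23  0.32]]
[ 465.73 -276.23    3.29   -2.16] -123.52433231597722
[[-0.83 -0.01]
 [-0.52 -0.32]
 [-0.47  0.57]
 [-1.21  0.32]
 [-1.03 -0.37]
 [-0.58 -0.2 ]
 [-0.26 -0.01]
 [-0.15  0.05]
 [-0.6   0.02]
 [-1.67  1.19]
 [-0.55 -0.24]
 [-3.48  0.35]
 [-0.12 -0.55]
 [-0.62  0.33]
 [ 1.52 -0.72]
 [-0.09  0.08]]
```

View pics/ov.png

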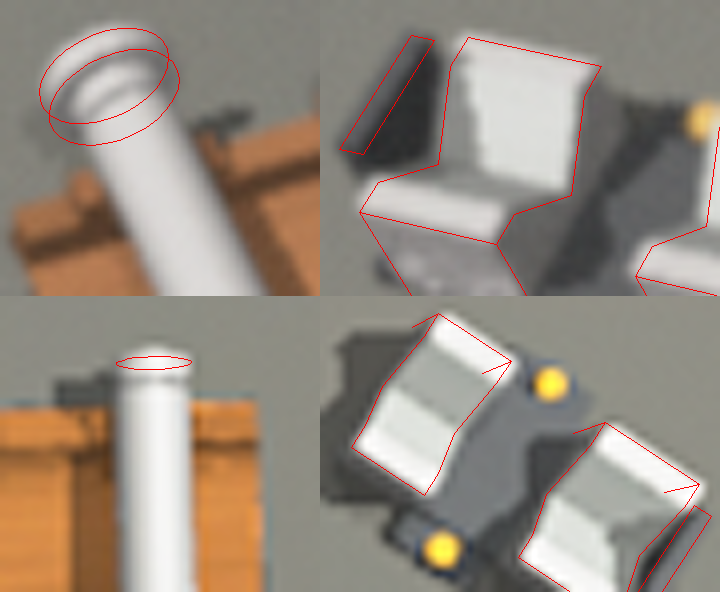

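```bash
cat > grad.py <<'E'
from ov import *
from scipy.optimize import minimize
from scipy.ndimage import map_coordinates
def gm(f,sg=.8):
    g=cv2.GaussianBlur(cv2.imread(f),(0,0),sg).astype(np.float32)
    return np.sqrt(sum(cv2.Sobel(g,cv2.CV_32F,*d,ksize=3)**2 for d in((1,0),(0,1)))).max(2).clip(0,200)
def dens(L):
    out=[]
    for l in L:
        l=np.array(l,float)
        for u,v in zip(l[:-1],l[1:]):
            k=max(2,int(np.linalg.norm(v-u)/3)); out+=[u+(v-u)*i/k for i in range(k)]
    return np.array(out)
def P2(n,q,Ps):
    K,T=cam(n); c,s=np.cos(q[3]),np.sin(q[3])
    X=Ps@np.array([[c,s,0],[-s,c,0],[0,0,1]])+q[:3]; p=(X@T[:3,:3].T+T[:3,3])@K.T; return p[:,:2]/p[:,2:]
S=np.array([*circ(70,16),*circ(-70,16)]);Cc=np.array([*circ(-70,23),*circ(-80,23)])
def hullpts(p):
    h=cv2.convexHull(p.astype(np.float32))[:,0]; h=np.vstack([h,h[:1]]); return dens([h*6])/6
def edges_stem(n,q):
    a,b=hullpts(P2(n,q,S)),hullpts(P2(n,q,Cc))
    ins=lambda poly,p:cv2.pointPolygonTest(cv2.convexHull(poly.astype(np.float32)),(float(p[0]),float(p[1])),False)>=0
    return np.array([p for p in a if not ins(b,p)]+[p for p in b if not ins(a,p)])
LV=[[(x,-34,48),(x,34*0-22.6,47.6)] for x in(-64,-28,18,64)]+[[(x,22.6,47.6),(x,34,48)] for x in(-64,-28,18,64)]+[[(u,y,48),(v,y,48)] for u,v in((-64,-28),(18,64)) for y in(-34,34)]
LV+=[[(x,22.6,47.6),(x,0,25),(x,-22.6,47.6)] for x in (-28,18)]
DV=dens(LV)
def edges_blk(n,q): return P2(n,q,DV)
def best(E,files,q0,free=(0,1,2,3),sg=.8):
    G={n:gm(f,sg) for n,f in files.items()}
    def c(v):
        q=np.array(q0,float);q[list(free)]+=np.array(v)*np.where(np.array(free)==3,.01,1)
        return -sum(map_coordinates(G[n],E(n,q).T[::-1],order=1).mean() for n in G)
    rs=[minimize(c,np.array(st)[:len(free)],method="Nelder-Mead",options=dict(initial_simplex=None)) for st in np.random.default_rng(0).uniform(-4,4,(14,4))]
    r=min(rs,key=lambda r:r.fun);q=np.array(q0,float);q[list(free)]+=r.x*np.where(np.array(free)==3,.01,1);return q,round(r.fun,1)
E
python3 - <<'E'
from grad import *
F={"scene":"pics/scene0.png","top":"pics/top0.png"}
for nm,E,q0 in(("stem",edges_stem,[519,120,40,.02]),("blk",edges_blk,[465,-277,0,-2.156])):
    print(nm,"free",*best(E,F,q0),"fixz",*best(E,F,q0,(0,1,3)))
    for n in F: print(n,*best(E,{n:F[n]},q0,(0,1,3)))
E
```

```text
stem free [519.34 120.92  45.34   0.04] -345.7 fixz [518.74 121.57  40.     0.05] -339.8
scene [514.38 122.19  40.     0.04] -162.6
top [521.57 120.78  40.     0.04] -186.6
blk free [ 465.48 -277.68    2.88   -2.16] -382.3 fixz [ 463.99 -277.96    0.     -2.16] -379.9
scene [ 463.16 -278.45    0.     -2.16] -185.0
top [ 465.83 -278.04    0.     -2.16] -197.7
```

```bash
cat > plan.py <<'E'
import sys
from h import *
from scipy.spatial.transform import Rotation as Ro
np.set_printoptions(precision=3,suppress=True)
def plan(p,yaw,s=None):
    s=s or arm.observe(); R=Ro.from_euler("xyz",s["tool_rot"]); G=Ro.from_euler("xyz",[np.pi,0,yaw])
    print("at",s["eef_pos"],s["tool_rot"],"F",s["ft_force"],"w",s["width"],"ff",s["finger_force"],"t",s["t"])
    print("d",R.inv().apply(np.array(p)-s["eef_pos"])/750,"a",np.degrees((R.inv()*G).as_rotvec())/30)
if __name__=="__main__": plan([float(v) for v in sys.argv[1:4]],float(sys.argv[4]))
E
python3 plan.py 540 -300 200 1.0; python3 -c "
from plan import *
print(arm.observe()['joint_pos'])"
```

```text
at [ 261.972 -594.831  184.747] [-3.142 -0.     0.415] F [-0.011  0.031 -0.534] w 93.09528803047354 ff 0.0 t 1.6
d [ 0.498 -0.21  -0.02 ] a [-0.    -0.    -1.118]
[ 1.129  0.615 -0.013  1.423  0.008  1.103 -0.04 ]
```

carry_out(rows=[{"dx": 0.06, "dy": -0.025, "dz": -0.02, "az": -0.28, "grip": 0.65}, {"dx": 0.12, "dy": -0.05, "dz": -0.02, "az": -0.56, "grip": 0.65}, {"dx": 0.18, "dy": -0.075, "dz": -0.02, "az": -0.84, "grip": 0.65}, {"dx": 0.24, "dy": -0.1, "dz": -0.02, "az": -1, "grip": 0.65}, {"dx": 0.3, "dy": -0.125, "dz": -0.02, "az": -1, "grip": 0.65}, {"dx": 0.36, "dy": -0.15, "dz": -0.02, "az": -1, "grip": 0.65}, {"dx": 0.42, "dy": -0.175, "dz": -0.02, "az": -1, "grip": 0.65}, {"dx": 0.46, "dy": -0.19, "dz": -0.02, "az": -1, "grip": 0.65}, {"dx": 0.49, "dy": -0.205, "dz": -0.02, "az": -1, "grip": 0.65}, {"dx": 0.5, "dy": -0.21, "dz": -0.02, "az": -1, "grip": 0.65}])

```text
invalid input at $.rows[0]: expected keys grip, dx, dy, dz, ax, ay, az
```

```bash
python3 plan.py 519 0 170 1.46;python3 -c "
from plan import *
print(arm.observe()['joint_pos'])"
```

```text
at [ 261.972 -594.831  184.747] [-3.142 -0.     0.415] F [-0.011  0.031 -0.534] w 93.09528803047354 ff 0.0 t 1.6
d [ 0.633 -0.588  0.02 ] a [-0.    -0.    -1.996]
[ 1.129  0.615 -0.013  1.423  0.008  1.103 -0.04 ]
```

carry_out(rows=[{"dx": 0.06, "dy": -0.025, "dz": -0.02, "ax": 0, "ay": 0, "az": -0.28, "grip": 0.65}, {"dx": 0.12, "dy": -0.05, "dz": -0.02, "ax": 0, "ay": 0, "az": -0.56, "grip": 0.65}, {"dx": 0.18, "dy": -0.075, "dz": -0.02, "ax": 0, "ay": 0, "az": -0.84, "grip": 0.65}, {"dx": 0.24, "dy": -0.1, "dz": -0.02, "ax": 0, "ay": 0, "az": -1, "grip": 0.65}, {"dx": 0.3, "dy": -0.125, "dz": -0.02, "ax": 0, "ay": 0, "az": -1, "grip": 0.65}, {"dx": 0.36, "dy": -0.15, "dz": -0.02, "ax": 0, "ay": 0, "az": -1, "grip": 0.65}, {"dx": 0.42, "dy": -0.175, "dz": -0.02, "ax": 0, "ay": 0, "az": -1, "grip": 0.65}, {"dx": 0.47, "dy": -0.2, "dz": -0.02, "ax": 0, "ay": 0, "az": -1, "grip": 0.65}, {"dx": 0.5, "dy": -0.21, "dz": -0.02, "ax": 0, "ay": 0, "az": -1, "grip": 0.65}])

```text
t: 2.5
eef_pos: [544.7, -294.3, 200.0]
tool_rot: [-3.141, -0.003, 0.945]
ft_force: [0.5, -0.2, 0.2]
width: 60.7
finger_force: 0.0
```

```bash
python3 plan.py 519 100 170 1.46;python3 -c "
from plan import *
print(arm.observe()['joint_pos'])"
```

```text
at [ 544.677 -294.34   200.017] [-3.141 -0.003  0.945] F [ 0.478 -0.204  0.207] w 60.68353024419489 ff 0.0 t 2.5
d [ 0.406 -0.336  0.041] a [ 0.001 -0.006 -0.984]
[ 0.571  0.558 -0.182  1.495  0.104  1.099 -0.257]
```

carry_out(rows=[{"dx": 0.05, "dy": -0.04, "dz": 0, "ax": 0, "ay": 0, "az": -0.28, "grip": 0.65}, {"dx": 0.1, "dy": -0.08, "dz": 0, "ax": 0, "ay": 0, "az": -0.56, "grip": 0.65}, {"dx": 0.15, "dy": -0.12, "dz": 0, "ax": 0, "ay": 0, "az": -0.84, "grip": 0.65}, {"dx": 0.2, "dy": -0.16, "dz": 0, "ax": 0, "ay": 0, "az": -1, "grip": 0.65}, {"dx": 0.25, "dy": -0.2, "dz": 0, "ax": 0, "ay": 0, "az": -1, "grip": 0.65}, {"dx": 0.3, "dy": -0.24, "dz": 0, "ax": 0, "ay": 0, "az": -1, "grip": 0.65}, {"dx": 0.34, "dy": -0.28, "dz": 0, "ax": 0, "ay": 0, "az": -1, "grip": 0.65}, {"dx": 0.38, "dy": -0.32, "dz": 0, "ax": 0, "ay": 0, "az": -1, "grip": 0.65}, {"dx": 0.406, "dy": -0.336, "dz": 0, "ax": 0, "ay": 0, "az": -1, "grip": 0.65}])

```text
t: 3.4
eef_pos: [516.9, 99.8, 200.4]
tool_rot: [-3.141, -0.002, 1.468]
ft_force: [0.3, -0.4, 0.0]
width: 60.2
finger_force: 0.0
```

carry_out(rows=[{"dx": 0, "dy": 0, "dz": 0, "ax": 0, "ay": 0, "az": -0.28, "grip": 0.65}, {"dx": 0, "dy": 0, "dz": 0, "ax": 0, "ay": 0, "az": -0.56, "grip": 0.65}, {"dx": 0, "dy": 0, "dz": 0, "ax": 0, "ay": 0, "az": -0.84, "grip": 0.65}, {"dx": 0, "dy": 0, "dz": 0, "ax": 0, "ay": 0, "az": -1, "grip": 0.65}])

```text
t: 3.8
eef_pos: [518.5, 94.9, 199.9]
tool_rot: [3.141, 0.0, 1.99]
ft_force: [1.0, 0.0, -0.3]
width: 60.3
finger_force: 0.0
```

carry_out(rows=[{"dx": 0, "dy": 0, "dz": 0, "ax": 0, "ay": 0, "az": -0.28, "grip": 0.65}, {"dx": 0, "dy": 0, "dz": 0, "ax": 0, "ay": 0, "az": -0.56, "grip": 0.65}, {"dx": 0, "dy": 0, "dz": 0, "ax": 0, "ay": 0, "az": -0.84, "grip": 0.65}, {"dx": 0, "dy": 0, "dz": 0, "ax": 0, "ay": 0, "az": -1, "grip": 0.65}])

```text
t: 4.2
eef_pos: [518.5, 94.7, 199.9]
tool_rot: [3.141, 0.0, 2.513]
ft_force: [0.2, 0.7, -0.2]
width: 60.4
finger_force: 0.0
```

```bash
python3 plan.py 519 121 110 3.187;python3 -c "
from plan import *
print(arm.observe()['joint_pos'])"
```

```text
at [518.507  94.744 199.874] [3.141 0.    2.513] F [ 0.164  0.679 -0.173] w 60.44869793568649 ff 0.0 t 4.2
d [0.02  0.029 0.12 ] a [ 0.     0.    -1.287]
[ 0.214  0.474 -0.652  1.744  0.328  1.034  0.388]
```

carry_out(rows=[{"dx": 0.01, "dy": 0.015, "dz": 0.04, "ax": 0, "ay": 0, "az": -0.28, "grip": 0.65}, {"dx": 0.02, "dy": 0.029, "dz": 0.08, "ax": 0, "ay": 0, "az": -0.56, "grip": 0.65}, {"dx": 0.02, "dy": 0.029, "dz": 0.1, "ax": 0, "ay": 0, "az": -0.84, "grip": 0.65}, {"dx": 0.02, "dy": 0.029, "dz": 0.12, "ax": 0, "ay": 0, "az": -1, "grip": 0.65}])

```text
t: 4.6
eef_pos: [519.0, 121.6, 108.8]
tool_rot: [3.142, -0.001, 3.038]
ft_force: [-0.5, -0.2, 0.2]
width: 60.7
finger_force: 0.0
```

carry_out(rows=[{"dx": 0, "dy": 0, "dz": 0, "ax": 0, "ay": 0, "az": -0.15, "grip": 0.65}, {"dx": 0, "dy": 0, "dz": 0, "ax": 0, "ay": 0, "az": -0.28, "grip": 0.65}, {"dx": 0, "dy": 0, "dz": 0, "ax": 0, "ay": 0, "az": -0.28, "grip": 0.65}, {"dx": 0, "dy": 0, "dz": 0, "ax": 0, "ay": 0, "az": -0.28, "grip": 0.65}])

```text
t: 5.0
eef_pos: [519.4, 121.3, 109.9]
tool_rot: [3.142, 0.0, -3.106]
ft_force: [-0.1, -0.1, -0.1]
width: 60.5
finger_force: 0.0
```

```bash
python3 plan.py 519 121 21 3.187;python3 - <<'E'
from plan import *
print(arm.observe()['joint_pos'])
o=[]
for n in("scene","top"):
    im=arm.capture(n);cv2.imwrite(f"pics/{n}1.png",im)
    c=np.round(proj(n,[519,121,60])).astype(int)
    z=cv2.resize(im[c[1]-37:c[1]+38,c[0]-50:c[0]+50],(400,300),interpolation=cv2.INTER_CUBIC);o.append(z);print(c)
    s=arm.observe()["eef_pos"]; u=(proj(n,s)-c+[50,37])*4; cv2.circle(z,tuple(u.astype(int)),3,(0,0,255),-1)
cv2.imwrite("pics/pre.png",np.hstack(o))
E
```

```text
at [519.356 121.262 109.879] [ 3.142  0.    -3.106] F [-0.073 -0.095 -0.125] w 60.45561631350705 ff 0.0 t 5.0
d [ 0.001 -0.     0.119] a [ 0.     0.001 -0.018]
[ 0.215  0.633 -0.764  1.84   0.553  0.894  0.795]
[273 207]
[279 208]
```

View pics/pre.png

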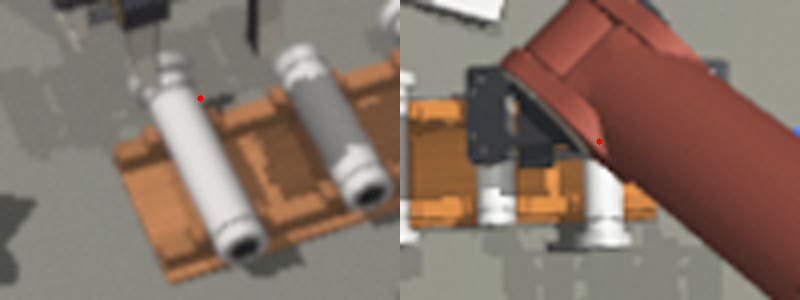

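carry_out(rows=[{"dx": 0, "dy": 0, "dz": 0.03, "ax": 0, "ay": 0, "az": 0, "grip": 0.65}, {"dx": 0, "dy": 0, "dz": 0.06, "ax": 0, "ay": 0, "az": 0, "grip": 0.65}, {"dx": 0, "dy": 0, "dz": 0.085, "ax": 0, "ay": 0, "az": 0, "grip": 0.65}, {"dx": 0, "dy": 0, "dz": 0.105, "ax": 0, "ay": 0, "az": 0, "grip": 0.65}, {"dx": 0, "dy": 0, "dz": 0.118, "ax": 0, "ay": 0, "az": 0, "grip": 0.65}, {"dx": 0, "dy": 0, "dz": 0.118, "ax": 0, "ay": 0, "az": 0, "grip": 0.65}])

```text
t: 5.7
eef_pos: [518.4, 121.1, 20.4]
tool_rot: [-3.141, -0.002, -3.104]
ft_force: [-0.6, -1.3, 0.2]
width: 60.3
finger_force: 0.0
```

carry_out(rows=[{"dx": 0, "dy": 0, "dz": 0, "ax": 0, "ay": 0, "az": 0, "grip": 0.45}, {"dx": 0, "dy": 0, "dz": 0, "ax": 0, "ay": 0, "az": 0, "grip": 0.4}, {"dx": 0, "dy": 0, "dz": 0, "ax": 0, "ay": 0, "az": 0, "grip": 0.36}, {"dx": 0, "dy": 0, "dz": 0, "ax": 0, "ay": 0, "az": 0, "grip": 0.3}, {"dx": 0, "dy": 0, "dz": 0, "ax": 0, "ay": 0, "az": 0, "grip": 0.3}, {"dx": 0, "dy": 0, "dz": 0, "ax": 0, "ay": 0, "az": 0, "grip": 0.3}], force=5)

```text
t: 6.3
eef_pos: [519.2, 121.4, 21.4]
tool_rot: [3.142, 0.0, -3.104]
ft_force: [0.1, 0.3, 0.6]
width: 28.3
finger_force: 0.0
```

Run:
```python
from plan import *
o=[]
for n in("scene","top"):
    im=arm.capture(n);cv2.imwrite(f"pics/{n}2.png",im)
    c=np.round(proj(n,[519,121,60])).astype(int)
    z=cv2.resize(im[c[1]-37:c[1]+38,c[0]-50:c[0]+50],(400,300),interpolation=cv2.INTER_CUBIC);o.append(z)
cv2.imwrite("pics/pre2.png",np.hstack(o));print(arm.observe())
```

```text
{'t': 6.4, 'joint_pos': array([ 0.143,  0.749, -0.657,  1.916,  0.686,  0.715,  0.684]), 'qvel': array([ 0.   , -0.001,  0.001, -0.   ,  0.   ,  0.001, -0.   ]), 'joint_torque': array([  0.007, -40.677,  -6.906,  -9.378,  -0.027,   0.062,   0.   ]), 'eef_pos': array([519.163, 121.412,  21.333]), 'tool_rot': array([ 3.142,  0.   , -3.104]), 'ft_force': array([-0.117,  0.795, -0.224]), 'ft_torque': array([ 0.1  , -0.157,  0.043]), 'finger_force': 0.0, 'width': 28.310151486704502}
```

View pics/pre2.png

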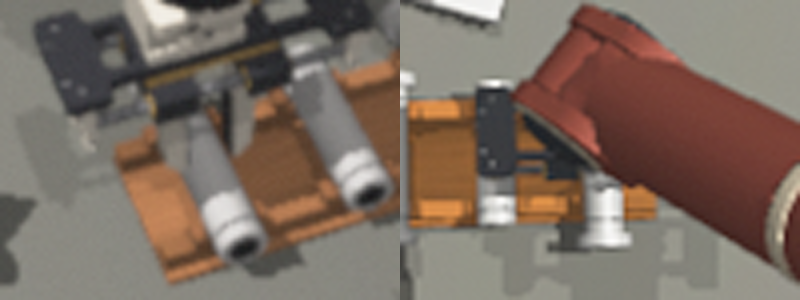

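The scene crop shows both fingers straddling the barrel at about (205,130), so I'll close fully and see where they stop.

carry_out(rows=[{"dx": 0, "dy": 0, "dz": 0, "ax": 0, "ay": 0, "az": 0, "grip": 0.2}, {"dx": 0, "dy": 0, "dz": 0, "ax": 0, "ay": 0, "az": 0, "grip": 0.2}, {"dx": 0, "dy": 0, "dz": 0, "ax": 0, "ay": 0, "az": 0, "grip": 0.2}], force=8)

```text
t: 6.7
eef_pos: [519.1, 121.5, 21.3]
tool_rot: [3.141, -0.0, -3.104]
ft_force: [-0.6, -0.2, -0.0]
width: 18.8
finger_force: 0.0
```

Run:
```python
from plan import *
n="scene";im=arm.capture(n);cv2.imwrite("pics/scene3.png",im)
x,y=235,150
z=cv2.resize(im[y:y+75,x:x+100],(800,600),interpolation=cv2.INTER_CUBIC)
s=arm.observe()["eef_pos"]
for P,c in((s,(0,0,255)),(s+[0,0,18.8],(0,255,0)),(s+[0,0,84],(255,0,0))):
    u=(proj(n,P)-[x,y]+.5)*8;print(u);cv2.circle(z,tuple(u.astype(int)),4,c,-1)
cv2.imwrite("pics/z3.png",z)
```

```text
[311.398 531.618]
[310.9  496.91]
[309.068 369.269]
```

View pics/z3.png

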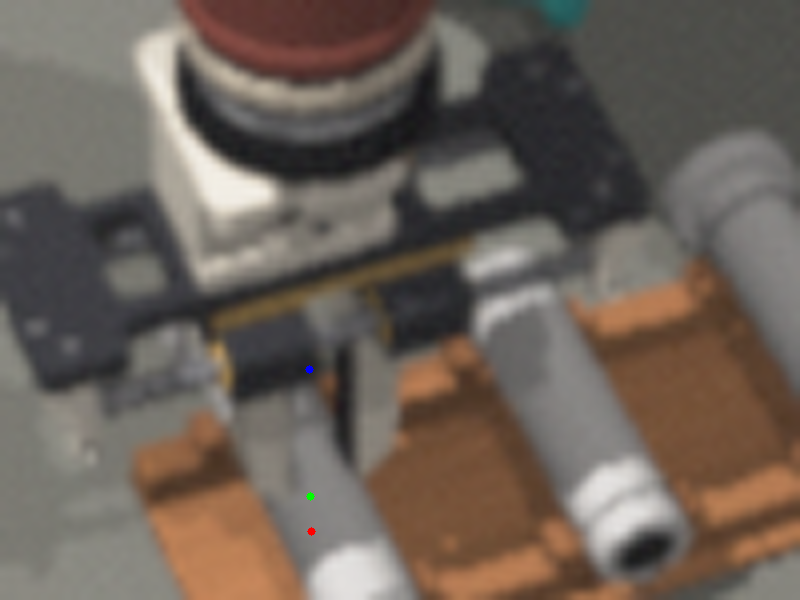

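The fingers straddle the barrel in the picture, with tips at about (270,490) and (370,470). They close past 32 mm without contact, though, and they look about 50 px (roughly 27 mm) higher than the projected TCP (red). I'll open and descend under guard to find the true tip height.

carry_out(rows=[{"dx": 0, "dy": 0, "dz": 0, "ax": 0, "ay": 0, "az": 0, "grip": 0.65}, {"dx": 0, "dy": 0, "dz": 0, "ax": 0, "ay": 0, "az": 0, "grip": 0.65}, {"dx": 0, "dy": 0, "dz": 0, "ax": 0, "ay": 0, "az": 0, "grip": 0.65}, {"dx": 0, "dy": 0, "dz": 0, "ax": 0, "ay": 0, "az": 0, "grip": 0.65}, {"dx": 0, "dy": 0, "dz": 0.004, "ax": 0, "ay": 0, "az": 0, "grip": 0.65}, {"dx": 0, "dy": 0, "dz": 0.008, "ax": 0, "ay": 0, "az": 0, "grip": 0.65}, {"dx": 0, "dy": 0, "dz": 0.012, "ax": 0, "ay": 0, "az": 0, "grip": 0.65}, {"dx": 0, "dy": 0, "dz": 0.012, "ax": 0, "ay": 0, "az": 0, "grip": 0.65}])

```text
t: 7.55
eef_pos: [518.7, 121.2, 11.7]
tool_rot: [-3.141, -0.001, -3.104]
ft_force: [-0.2, 0.3, 0.2]
width: 60.4
finger_force: 0.0
```

```bash
python3 plan.py 519 121 8 3.187; python3 -c "
from rig import arm
print([a for a in dir(arm) if a[0]!='_'])"
```

```text
at [518.721 121.222  11.712] [-3.141 -0.001 -3.104] F [-0.181  0.35   0.2  ] w 60.42851571049993 ff 0.0 t 7.55
d [-0.    -0.     0.005] a [-0.001 -0.002 -0.014]
['IKError', 'camera_info', 'capture', 'finish_job', 'hold_point_z', 'observe', 'recognise']
```

carry_out(rows=[{"dx": 0, "dy": 0, "dz": 0.003, "ax": 0, "ay": 0, "az": 0, "grip": 0.65}, {"dx": 0, "dy": 0, "dz": 0.006, "ax": 0, "ay": 0, "az": 0, "grip": 0.65}, {"dx": 0, "dy": 0, "dz": 0.006, "ax": 0, "ay": 0, "az": 0, "grip": 0.65}])

```text
t: 7.85
eef_pos: [518.9, 121.3, 7.5]
tool_rot: [-3.141, -0.001, -3.104]
ft_force: [-0.4, 0.2, 0.0]
width: 60.6
finger_force: 0.0
```

carry_out(rows=[{"dx": 0, "dy": 0, "dz": 0.002, "ax": 0, "ay": 0, "az": 0, "grip": 0.65}, {"dx": 0, "dy": 0, "dz": 0.002, "ax": 0, "ay": 0, "az": 0, "grip": 0.65}])

```text
t: 8.05
eef_pos: [519.1, 121.4, 6.2]
tool_rot: [-3.142, -0.0, -3.104]
ft_force: [-0.4, 0.7, -0.3]
width: 60.5
finger_force: 0.0
```

carry_out(rows=[{"dx": 0, "dy": 0, "dz": 0.003, "ax": 0, "ay": 0, "az": 0, "grip": 0.65}, {"dx": 0, "dy": 0, "dz": 0.006, "ax": 0, "ay": 0, "az": 0, "grip": 0.65}, {"dx": 0, "dy": 0, "dz": 0.006, "ax": 0, "ay": 0, "az": 0, "grip": 0.65}])

```text
t: 8.35
eef_pos: [518.9, 121.3, 1.4]
tool_rot: [-3.141, -0.001, -3.104]
ft_force: [0.2, -0.2, 0.5]
width: 60.6
finger_force: 0.0
```

Run:
```python
from plan import *
n="scene";im=arm.capture(n);cv2.imwrite("pics/scene4.png",im)
x,y=235,165
z=cv2.resize(im[y:y+75,x:x+100],(800,600),interpolation=cv2.INTER_CUBIC)
st=arm.observe();s=st["eef_pos"];R=Ro.from_euler("xyz",st["tool_rot"]).as_matrix()
for k in (-1,1):
  for h,c in((0,(0,0,255)),(27,(0,255,0))):
    u=(proj(n,s+R@[0,k*30.2,-h])-[x,y]+.5)*8;print(u);cv2.circle(z,tuple(u.astype(int)),4,c,-1)
cv2.imwrite("pics/z4.png",z)
```

```text
[225.47  473.655]
[223.186 425.096]
[396.597 420.197]
[397.47  371.197]
```

View pics/z4.png

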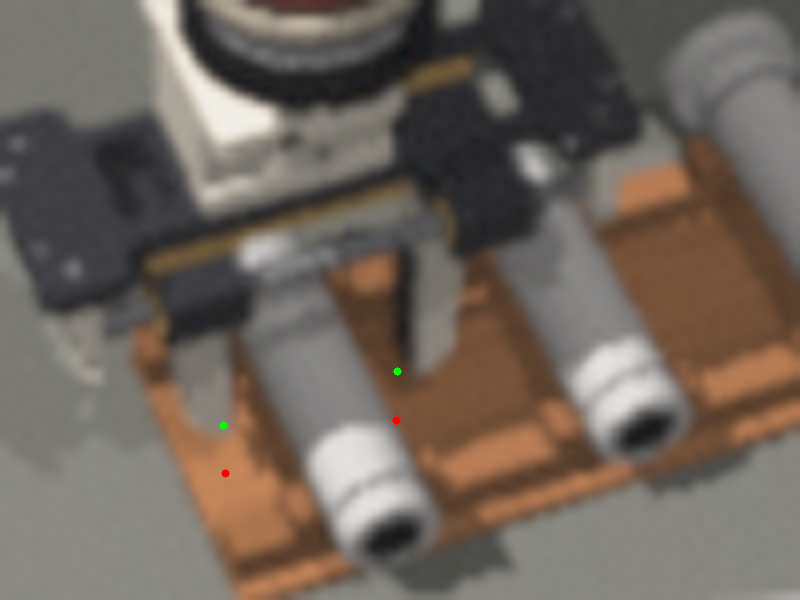

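The offset is clear. The visible tips, (207,432) and (430,378), lie about 27–30 mm above the reported TCP, so true tip z ≈ reported + 30. I'll go down 9 mm more and close gently.

carry_out(rows=[{"dx": 0, "dy": 0, "dz": 0.004, "ax": 0, "ay": 0, "az": 0, "grip": 0.65}, {"dx": 0, "dy": 0, "dz": 0.008, "ax": 0, "ay": 0, "az": 0, "grip": 0.65}, {"dx": 0, "dy": 0, "dz": 0.012, "ax": 0, "ay": 0, "az": 0, "grip": 0.65}, {"dx": 0, "dy": 0, "dz": 0.012, "ax": 0, "ay": 0, "az": 0, "grip": 0.65}])

```text
t: 8.8
eef_pos: [518.8, 121.3, -7.7]
tool_rot: [-3.141, -0.001, -3.104]
ft_force: [-0.0, 0.3, -0.0]
width: 60.4
finger_force: 0.0
```

carry_out(rows=[{"dx": 0, "dy": 0, "dz": 0, "ax": 0, "ay": 0, "az": 0, "grip": 0.45}, {"dx": 0, "dy": 0, "dz": 0, "ax": 0, "ay": 0, "az": 0, "grip": 0.4}, {"dx": 0, "dy": 0, "dz": 0, "ax": 0, "ay": 0, "az": 0, "grip": 0.32}, {"dx": 0, "dy": 0, "dz": 0, "ax": 0, "ay": 0, "az": 0, "grip": 0.25}, {"dx": 0, "dy": 0, "dz": 0, "ax": 0, "ay": 0, "az": 0, "grip": 0.25}], force=5)

```text
t: 9.3
eef_pos: [519.2, 121.3, -7.1]
tool_rot: [-3.141, 0.0, -3.104]
ft_force: [0.3, 0.0, 0.6]
width: 31.9
finger_force: 5.0
```

carry_out(rows=[{"dx": 0, "dy": 0, "dz": 0, "ax": 0, "ay": 0, "az": 0, "grip": 0.2}, {"dx": 0, "dy": 0, "dz": 0, "ax": 0, "ay": 0, "az": 0, "grip": 0.2}, {"dx": 0, "dy": 0, "dz": -0.01, "ax": 0, "ay": 0, "az": 0, "grip": 0.2}, {"dx": 0, "dy": 0, "dz": -0.025, "ax": 0, "ay": 0, "az": 0, "grip": 0.2}, {"dx": 0, "dy": 0, "dz": -0.05, "ax": 0, "ay": 0, "az": 0, "grip": 0.2}, {"dx": 0, "dy": 0, "dz": -0.08, "ax": 0, "ay": 0, "az": 0, "grip": 0.2}, {"dx": 0, "dy": 0, "dz": -0.11, "ax": 0, "ay": 0, "az": 0, "grip": 0.2}, {"dx": 0, "dy": 0, "dz": -0.135, "ax": 0, "ay": 0, "az": 0, "grip": 0.2}, {"dx": 0, "dy": 0, "dz": -0.15, "ax": 0, "ay": 0, "az": 0, "grip": 0.2}, {"dx": 0, "dy": 0, "dz": -0.15, "ax": 0, "ay": 0, "az": 0, "grip": 0.2}], force=35)

```text
t: 10.3
eef_pos: [520.0, 122.0, 107.0]
tool_rot: [3.141, 0.003, -3.104]
ft_force: [0.4, 0.0, -3.6]
width: 31.2
finger_force: 35.0
```

```bash
python3 plan.py 530 -80 120 2.66
python3 - <<'E'
from plan import *
n="scene";im=arm.capture(n);cv2.imwrite("pics/scene5.png",im)
c=np.round(proj(n,[519,121,150])).astype(int);print(c)
cv2.imwrite("pics/z5.png",cv2.resize(im[c[1]-50:c[1]+70,c[0]-80:c[0]+80],(640,480),interpolation=cv2.INTER_CUBIC))
E
```

```text
at [520.023 121.954 107.026] [ 3.141  0.003 -3.104] F [ 0.402  0.036 -3.573] w 31.247352081600862 ff 34.99324679374695 t 10.3
d [-0.003 -0.27  -0.018] a [0.003 0.006 0.992]
[273 184]
```

View pics/z5.png

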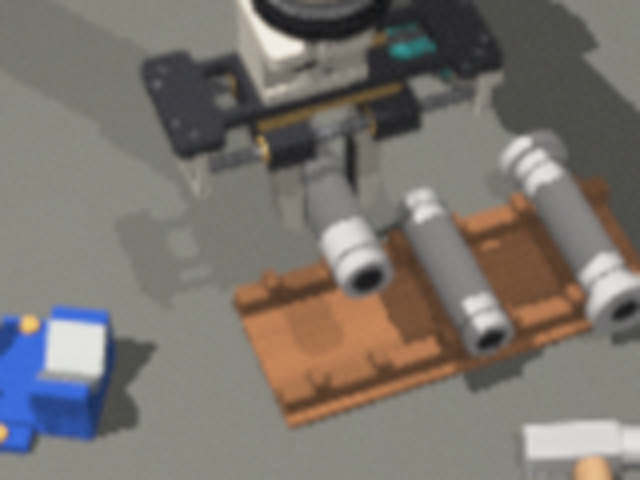

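The stem is lifted. It is gripped at mid-barrel, hangs level, and its plain end is toward the camera at (366,275). Carrying it over to the block now.

carry_out(rows=[{"dx": 0, "dy": -0.015, "dz": 0, "ax": 0, "ay": 0, "az": 0.1, "grip": 0.2}, {"dx": 0, "dy": -0.045, "dz": -0.01, "ax": 0, "ay": 0, "az": 0.25, "grip": 0.2}, {"dx": 0, "dy": -0.085, "dz": -0.018, "ax": 0, "ay": 0, "az": 0.45, "grip": 0.2}, {"dx": 0, "dy": -0.135, "dz": -0.018, "ax": 0, "ay": 0, "az": 0.65, "grip": 0.2}, {"dx": 0, "dy": -0.185, "dz": -0.018, "ax": 0, "ay": 0, "az": 0.82, "grip": 0.2}, {"dx": 0, "dy": -0.23, "dz": -0.018, "ax": 0, "ay": 0, "az": 0.95, "grip": 0.2}, {"dx": 0, "dy": -0.26, "dz": -0.018, "ax": 0, "ay": 0, "az": 1, "grip": 0.2}, {"dx": 0, "dy": -0.27, "dz": -0.018, "ax": 0, "ay": 0, "az": 1, "grip": 0.2}])

```text
t: 11.15
eef_pos: [525.3, -85.8, 117.2]
tool_rot: [-3.138, -0.002, 2.648]
ft_force: [-0.3, -0.5, -2.3]
width: 31.3
finger_force: 35.0
```

```bash
python3 plan.py 490 -240 120 2.14
```

```text
at [525.326 -85.788 117.216] [-3.138 -0.002  2.648] F [-0.301 -0.477 -2.324] w 31.265984844199327 ff 34.991973638534546 t 11.15
d [-0.056 -0.203 -0.003] a [-0.008 -0.002  0.971]
```

carry_out(rows=[{"dx": -0.003, "dy": -0.01, "dz": 0, "ax": 0, "ay": 0, "az": 0.1, "grip": 0.2}, {"dx": -0.01, "dy": -0.035, "dz": 0, "ax": 0, "ay": 0, "az": 0.3, "grip": 0.2}, {"dx": -0.02, "dy": -0.075, "dz": 0, "ax": 0, "ay": 0, "az": 0.52, "grip": 0.2}, {"dx": -0.035, "dy": -0.125, "dz": 0, "ax": 0, "ay": 0, "az": 0.74, "grip": 0.2}, {"dx": -0.045, "dy": -0.165, "dz": 0, "ax": 0, "ay": 0, "az": 0.9, "grip": 0.2}, {"dx": -0.053, "dy": -0.19, "dz": 0, "ax": 0, "ay": 0, "az": 1, "grip": 0.2}, {"dx": -0.056, "dy": -0.203, "dz": 0, "ax": 0, "ay": 0, "az": 1, "grip": 0.2}])

```text
t: 11.85
eef_pos: [492.6, -235.9, 118.5]
tool_rot: [-3.141, -0.0, 2.131]
ft_force: [0.6, 0.6, -3.2]
width: 31.2
finger_force: 35.0
```

carry_out(rows=[{"dx": 0, "dy": 0, "dz": 0, "ax": 0, "ay": 0, "az": 0.1, "grip": 0.2}, {"dx": 0, "dy": 0, "dz": 0, "ax": 0, "ay": 0, "az": 0.3, "grip": 0.2}, {"dx": 0, "dy": 0, "dz": 0, "ax": 0, "ay": 0, "az": 0.55, "grip": 0.2}, {"dx": 0, "dy": 0, "dz": 0, "ax": 0, "ay": 0, "az": 0.8, "grip": 0.2}, {"dx": 0, "dy": 0, "dz": 0, "ax": 0, "ay": 0, "az": 1, "grip": 0.2}])

```text
t: 12.35
eef_pos: [493.8, -232.2, 118.7]
tool_rot: [3.141, -0.002, 1.609]
ft_force: [-0.3, -1.2, -2.6]
width: 31.2
finger_force: 35.0
```

carry_out(rows=[{"dx": 0, "dy": 0, "dz": 0, "ax": 0, "ay": 0, "az": 0.2, "grip": 0.2}, {"dx": 0, "dy": 0, "dz": 0, "ax": 0, "ay": 0, "az": 0.45, "grip": 0.2}, {"dx": 0, "dy": 0, "dz": 0, "ax": 0, "ay": 0, "az": 0.7, "grip": 0.2}, {"dx": 0, "dy": 0, "dz": 0, "ax": 0, "ay": 0, "az": 0.9, "grip": 0.2}, {"dx": 0, "dy": 0, "dz": 0, "ax": 0, "ay": 0, "az": 1, "grip": 0.2}])

```text
t: 12.85
eef_pos: [493.8, -232.0, 118.6]
tool_rot: [-3.141, -0.002, 1.087]
ft_force: [-0.3, -0.3, -2.8]
width: 31.4
finger_force: 35.0
```

```bash
python3 plan.py 473 -265 60 0.98
```

```text
at [ 493.816 -232.042  118.612] [-3.141 -0.002  1.087] F [-0.316 -0.306 -2.782] w 31.383817107737773 ff 34.990355372428894 t 12.85
d [-0.052 -0.004  0.078] a [-0.002 -0.004  0.204]
```

carry_out(rows=[{"dx": -0.01, "dy": 0, "dz": 0.015, "ax": 0, "ay": 0, "az": 0.1, "grip": 0.2}, {"dx": -0.03, "dy": -0.002, "dz": 0.04, "ax": 0, "ay": 0, "az": 0.2, "grip": 0.2}, {"dx": -0.045, "dy": -0.004, "dz": 0.065, "ax": 0, "ay": 0, "az": 0.204, "grip": 0.2}, {"dx": -0.052, "dy": -0.004, "dz": 0.078, "ax": 0, "ay": 0, "az": 0.204, "grip": 0.2}, {"dx": -0.052, "dy": -0.004, "dz": 0.078, "ax": 0, "ay": 0, "az": 0.204, "grip": 0.2}, {"dx": -0.052, "dy": -0.004, "dz": 0.078, "ax": 0, "ay": 0, "az": 0.204, "grip": 0.2}])

```text
t: 13.45
eef_pos: [473.4, -266.8, 60.6]
tool_rot: [3.141, -0.002, 0.98]
ft_force: [0.6, -0.4, -2.1]
width: 31.2
finger_force: 35.0
```

Run:
```python
from ov import *
from plan import plan
st=arm.observe();s=st["eef_pos"];print(s,st["tool_rot"])
n="scene";im=arm.capture(n);cv2.imwrite("pics/scene6.png",im)
arm.capture("top");cv2.imwrite("pics/top6.png",arm.capture("top"))
q=[s[0],s[1],s[2]+47.1,st["tool_rot"][2]-np.pi]
x,y=70,190
z=draw(im,n,q,[circ(70,16),circ(-80,23)],x,y,75,70)
K8=draw(im,n,[464.5,-278,0,-2.16],LB,x,y,75,70)
z=cv2.addWeighted(z,.5,K8,.5,0)
cv2.imwrite("pics/z6.png",z)
```

```text
[ 473.351 -266.846   60.633] [ 3.141 -0.002  0.98 ]
```

View pics/z6.png

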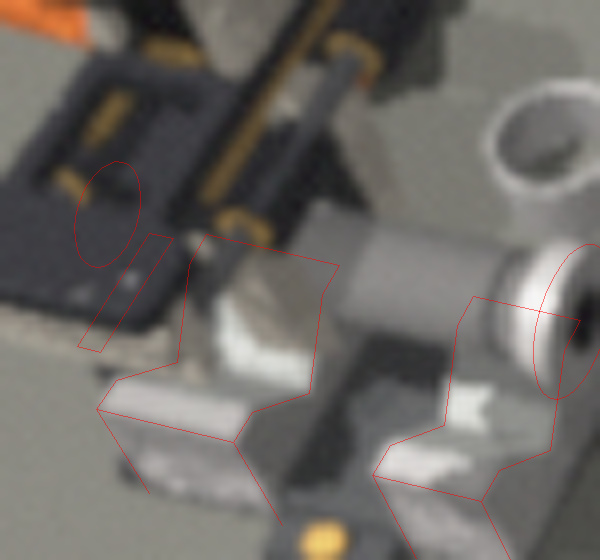

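The held stem's collar face, centred near (580,317), matches the predicted pose to within about 1 px. The barrel lies parallel to the V, above it. Descending slowly, still short of the stop.

carry_out(rows=[{"dx": 0, "dy": -0.0015, "dz": 0.008, "ax": 0, "ay": 0, "az": 0, "grip": 0.2}, {"dx": 0, "dy": -0.0015, "dz": 0.022, "ax": 0, "ay": 0, "az": 0, "grip": 0.2}, {"dx": 0, "dy": -0.0015, "dz": 0.036, "ax": 0, "ay": 0, "az": 0, "grip": 0.2}, {"dx": 0, "dy": -0.0015, "dz": 0.048, "ax": 0, "ay": 0, "az": 0, "grip": 0.2}, {"dx": 0, "dy": -0.0015, "dz": 0.058, "ax": 0, "ay": 0, "az": 0, "grip": 0.2}, {"dx": 0, "dy": -0.0015, "dz": 0.065, "ax": 0, "ay": 0, "az": 0, "grip": 0.2}, {"dx": 0, "dy": -0.0015, "dz": 0.069, "ax": 0, "ay": 0, "az": 0, "grip": 0.2}, {"dx": 0, "dy": -0.0015, "dz": 0.069, "ax": 0, "ay": 0, "az": 0, "grip": 0.2}])

```text
t: 14.4
eef_pos: [470.9, -267.5, 8.1]
tool_rot: [-3.141, -0.0, 0.978]
ft_force: [-0.3, -0.5, -2.3]
width: 31.1
finger_force: 35.0
```

```bash
python3 plan.py 472.4 -266.2 4 0.9816
```

```text
at [ 470.914 -267.513    8.094] [-3.141 -0.     0.978] F [-0.34  -0.453 -2.306] w 31.079231202905635 ff 34.9908971786499 t 14.4
d [0.003 0.001 0.005] a [-0.001 -0.    -0.006]
```

carry_out(rows=[{"dx": 0, "dy": 0, "dz": 0.002, "ax": 0, "ay": 0, "az": 0, "grip": 0.2}, {"dx": 0, "dy": 0, "dz": 0.004, "ax": 0, "ay": 0, "az": 0, "grip": 0.2}, {"dx": 0, "dy": 0, "dz": 0.004, "ax": 0, "ay": 0, "az": 0, "grip": 0.2}])

```text
t: 14.7
eef_pos: [471.1, -267.7, 5.6]
tool_rot: [3.142, -0.0, 0.978]
ft_force: [-0.1, 1.3, -2.9]
width: 31.5
finger_force: 35.0
```

carry_out(rows=[{"dx": 0, "dy": 0, "dz": 0.001, "ax": 0, "ay": 0, "az": 0, "grip": 0.2}, {"dx": 0, "dy": 0, "dz": 0.002, "ax": 0, "ay": 0, "az": 0, "grip": 0.2}, {"dx": 0, "dy": 0, "dz": 0.002, "ax": 0, "ay": 0, "az": 0, "grip": 0.2}])

```text
t: 15.0
eef_pos: [471.0, -267.6, 4.0]
tool_rot: [-3.141, -0.0, 0.978]
ft_force: [-0.1, 1.1, -2.2]
width: 31.2
finger_force: 35.0
```

carry_out(rows=[{"dx": 0, "dy": 0, "dz": 0.0013, "ax": 0, "ay": 0, "az": 0, "grip": 0.2}, {"dx": 0, "dy": 0, "dz": 0.0013, "ax": 0, "ay": 0, "az": 0, "grip": 0.2}])

```text
t: 15.2
eef_pos: [471.0, -267.6, 2.9]
tool_rot: [-3.141, -0.0, 0.978]
ft_force: [-1.1, 0.2, -2.6]
width: 31.3
finger_force: 35.0
```

carry_out(rows=[{"dx": 0, "dy": 0, "dz": 0.0013, "ax": 0, "ay": 0, "az": 0, "grip": 0.2}, {"dx": 0, "dy": 0, "dz": 0.0013, "ax": 0, "ay": 0, "az": 0, "grip": 0.2}])

```text
t: 15.4
eef_pos: [471.0, -267.6, 1.9]
tool_rot: [-3.141, -0.0, 0.978]
ft_force: [0.6, 0.1, -2.8]
width: 31.1
finger_force: 35.0
```

Still free at 1.9 mm, about 1.4 mm above the seat, so it is well centred. Now feeling for the stop.

carry_out(rows=[{"dx": -0.0027, "dy": 0, "dz": 0, "ax": 0, "ay": 0, "az": 0, "grip": 0.2}, {"dx": -0.0053, "dy": 0, "dz": 0, "ax": 0, "ay": 0, "az": 0, "grip": 0.2}, {"dx": -0.0053, "dy": 0, "dz": 0, "ax": 0, "ay": 0, "az": 0, "grip": 0.2}])

```text
t: 15.7
eef_pos: [468.4, -271.5, 2.0]
tool_rot: [-3.141, 0.0, 0.977]
ft_force: [0.6, 0.2, -3.4]
width: 31.2
finger_force: 35.0
```

carry_out(rows=[{"dx": -0.0015, "dy": 0, "dz": 0, "ax": 0, "ay": 0, "az": 0, "grip": 0.2}, {"dx": -0.003, "dy": 0, "dz": 0, "ax": 0, "ay": 0, "az": 0, "grip": 0.2}, {"dx": -0.003, "dy": 0, "dz": 0, "ax": 0, "ay": 0, "az": 0, "grip": 0.2}])

```text
t: 16.0
eef_pos: [467.4, -273.0, 2.1]
tool_rot: [-3.142, 0.0, 0.978]
ft_force: [-0.6, -0.7, -2.4]
width: 31.0
finger_force: 35.0
```

carry_out(rows=[{"dx": -0.0015, "dy": 0, "dz": 0, "ax": 0, "ay": 0, "az": 0, "grip": 0.2}, {"dx": -0.0015, "dy": 0, "dz": 0, "ax": 0, "ay": 0, "az": 0, "grip": 0.2}])

```text
t: 16.2
eef_pos: [466.8, -273.9, 2.0]
tool_rot: [-3.142, 0.0, 0.978]
ft_force: [-0.8, -0.1, -2.5]
width: 31.1
finger_force: 35.0
```

carry_out(rows=[{"dx": -0.0015, "dy": 0, "dz": 0, "ax": 0, "ay": 0, "az": 0, "grip": 0.2}, {"dx": -0.0015, "dy": 0, "dz": 0, "ax": 0, "ay": 0, "az": 0, "grip": 0.2}])

```text
t: 16.4
eef_pos: [466.2, -274.9, 2.0]
tool_rot: [-3.141, 0.0, 0.978]
ft_force: [0.2, -0.3, -2.4]
width: 31.1
finger_force: 35.0
```

carry_out(rows=[{"dx": -0.0015, "dy": 0, "dz": 0, "ax": 0, "ay": 0, "az": 0, "grip": 0.2}, {"dx": -0.0015, "dy": 0, "dz": 0, "ax": 0, "ay": 0, "az": 0, "grip": 0.2}])

```text
t: 16.6
eef_pos: [465.6, -275.8, 2.1]
tool_rot: [-3.142, 0.0, 0.978]
ft_force: [-0.3, 0.3, -2.3]
width: 31.6
finger_force: 35.0
```

carry_out(rows=[{"dx": -0.0015, "dy": 0, "dz": 0, "ax": 0, "ay": 0, "az": 0, "grip": 0.2}, {"dx": -0.0015, "dy": 0, "dz": 0, "ax": 0, "ay": 0, "az": 0, "grip": 0.2}])

```text
t: 16.8
eef_pos: [465.5, -276.0, 2.1]
tool_rot: [3.142, -0.001, 0.979]
ft_force: [0.9, 1.9, -2.3]
width: 31.4
finger_force: 35.0
```

carry_out(rows=[{"dx": -0.0015, "dy": 0, "dz": 0, "ax": 0, "ay": 0, "az": 0, "grip": 0.2}, {"dx": -0.0015, "dy": 0, "dz": 0, "ax": 0, "ay": 0, "az": 0, "grip": 0.2}])

```text
t: 17.0
eef_pos: [465.5, -276.0, 2.2]
tool_rot: [3.141, -0.002, 0.979]
ft_force: [2.0, 4.3, -1.5]
width: 31.1
finger_force: 35.0
```

Run:
```python
from ov import *
st=arm.observe();s=st["eef_pos"];print(s,st["ft_force"])
n="scene";im=arm.capture(n);cv2.imwrite("pics/scene7.png",im)
x,y=70,205
z=draw(im,n,[464.5,-278,0,-2.16],[],x,y,75,60)
# predicted collar face for a home stem, and 8 mm short of home
for d,c in((0,(0,0,255)),(8,(0,255,0))):
    p=np.array([(proj(n,W([464.5,-278,47.6,-2.16],(-86-d,u[1],u[2])))-[x,y]+.5)*8 for u in circ(0,23)]).astype(int); cv2.polylines(z,[p],True,c,1)
cv2.imwrite("pics/z7.png",z)
```

```text
[ 465.49 -275.95    2.18] [ 2.03  4.32 -1.46]
```

View pics/z7.png

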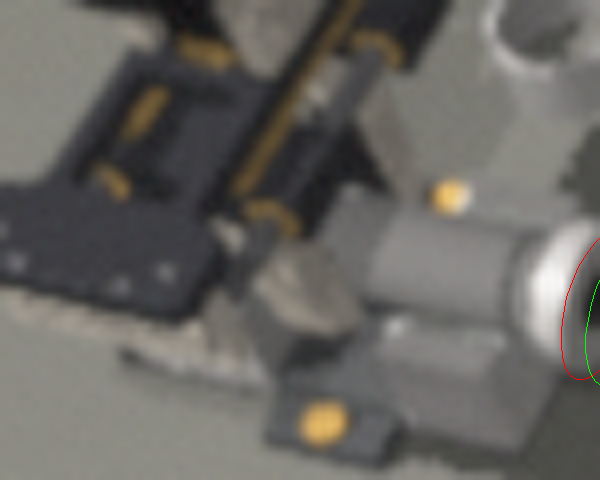

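The picture shows the barrel in the V, and the collar beyond the open end agrees with the predicted home pose (red). The 4.7 N reaction lies along the axis, so the stem is on the stop. Now pressing down with a firmer grip.

carry_out(rows=[{"dx": 0, "dy": 0, "dz": 0, "ax": 0, "ay": 0, "az": 0, "grip": 0.2}, {"dx": 0, "dy": 0, "dz": 0.001, "ax": 0, "ay": 0, "az": 0, "grip": 0.2}, {"dx": 0, "dy": 0, "dz": 0.002, "ax": 0, "ay": 0, "az": 0, "grip": 0.2}, {"dx": 0, "dy": 0, "dz": 0.002, "ax": 0, "ay": 0, "az": 0, "grip": 0.2}], force=55)

```text
t: 17.45
eef_pos: [465.7, -276.0, 1.1]
tool_rot: [3.141, -0.002, 0.98]
ft_force: [2.8, 5.5, 0.7]
width: 31.1
finger_force: 55.0
```

carry_out(rows=[{"dx": 0, "dy": 0, "dz": 0.001, "ax": 0, "ay": 0, "az": 0, "grip": 0.2}, {"dx": 0, "dy": 0, "dz": 0.002, "ax": 0, "ay": 0, "az": 0, "grip": 0.2}, {"dx": 0, "dy": 0, "dz": 0.002, "ax": 0, "ay": 0, "az": 0, "grip": 0.2}])

```text
t: 17.75
eef_pos: [465.7, -276.1, 0.7]
tool_rot: [3.141, -0.002, 0.98]
ft_force: [0.5, 5.7, 8.1]
width: 31.0
finger_force: 55.0
```

carry_out(rows=[{"dx": 0, "dy": -0.001, "dz": 0.001, "ax": 0, "ay": 0, "az": 0, "grip": 0.2}, {"dx": 0, "dy": -0.001, "dz": 0.0017, "ax": 0, "ay": 0, "az": 0, "grip": 0.2}, {"dx": 0, "dy": -0.001, "dz": 0.0017, "ax": 0, "ay": 0, "az": 0, "grip": 0.2}, {"dx": 0, "dy": -0.001, "dz": 0.0017, "ax": 0, "ay": 0, "az": 0, "grip": 0.2}])

```text
t: 18.15
eef_pos: [465.7, -276.1, 0.6]
tool_rot: [3.139, -0.002, 0.98]
ft_force: [-0.7, 6.0, 15.3]
width: 31.1
finger_force: 55.0
```

Run:
```python
from plan import *
for i in range(3):
    arm.capture("scene"); s=arm.observe(); F=s["ft_force"]; print(s["eef_pos"],s["tool_rot"],F,"ax",F[:2]@[.555,.832],"lat",F[:2]@[.832,-.555],s["ft_torque"])
```

```text
[ 465.744 -276.166    0.595] [ 3.139 -0.002  0.98 ] [ 0.036  6.079 14.965] ax 5.077472419581042 lat -3.3440043534515427 [1.215 0.083 0.019]
[ 465.759 -276.139    0.592] [ 3.139 -0.002  0.98 ] [-0.015  6.274 14.665] ax 5.211641174632375 lat -3.494740341456558 [ 1.291  0.153 -0.012]
[ 465.743 -276.168    0.61 ] [ 3.139 -0.002  0.98 ] [-1.245  6.216 14.99 ] ax 4.481242225551127 lat -4.485519294109727 [ 1.304  0.162 -0.038]
```

carry_out(rows=[{"dx": 0, "dy": -0.001, "dz": 0, "ax": 0, "ay": 0, "az": 0, "grip": 0.2}, {"dx": 0, "dy": -0.002, "dz": 0, "ax": 0, "ay": 0, "az": 0, "grip": 0.2}, {"dx": 0, "dy": -0.002, "dz": 0, "ax": 0, "ay": 0, "az": 0, "grip": 0.2}])

```text
t: 18.6
eef_pos: [465.8, -276.2, 0.6]
tool_rot: [3.135, -0.002, 0.98]
ft_force: [0.5, 4.9, 12.6]
width: 30.7
finger_force: 55.0
```

Run:
```python
from plan import *
for i in range(3):
    im=arm.capture("scene"); s=arm.observe(); F=s["ft_force"]; print(s["eef_pos"],s["tool_rot"],F,"ax",F[:2]@[.555,.832],"lat",F[:2]@[.832,-.555],s["ft_torque"])
```

```text
[ 465.866 -276.188    0.58 ] [ 3.135 -0.002  0.98 ] [ 0.858  4.402 11.283] ax 4.138737437213864 lat -1.729527032327926 [ 1.054 -0.244  0.048]
[ 465.826 -276.206    0.576] [ 3.136 -0.002  0.98 ] [ 0.457  4.959 11.901] ax 4.379895273639026 lat -2.372266713642917 [ 1.022 -0.242  0.038]
[ 465.862 -276.195    0.591] [ 3.135 -0.002  0.98 ] [ 1.67   4.688 13.065] ax 4.827111729187772 lat -1.2120393438232249 [ 1.035 -0.293 -0.009]
```

Lateral load is down to about 2 N. Now bringing the push back up to 15 N.

carry_out(rows=[{"dx": 0, "dy": 0, "dz": 0.0008, "ax": 0, "ay": 0, "az": 0, "grip": 0.2}, {"dx": 0, "dy": 0, "dz": 0.0008, "ax": 0, "ay": 0, "az": 0, "grip": 0.2}, {"dx": 0, "dy": 0, "dz": 0.0008, "ax": 0, "ay": 0, "az": 0, "grip": 0.2}, {"dx": 0, "dy": 0, "dz": 0.0008, "ax": 0, "ay": 0, "az": 0, "grip": 0.2}])

```text
t: 19.15
eef_pos: [465.8, -276.2, 0.5]
tool_rot: [3.135, -0.002, 0.98]
ft_force: [-0.3, 5.7, 16.3]
width: 31.1
finger_force: 55.0
```

Run:
```python
from plan import *
for i in range(5):
    im=arm.capture("scene"); s=arm.observe(); F=s["ft_force"]; print(s["eef_pos"],s["tool_rot"],F,"ax",F[:2]@[.555,.832],"lat",F[:2]@[.832,-.555])
```

```text
[ 465.831 -276.209    0.529] [ 3.135 -0.002  0.98 ] [-0.254  6.001 16.7  ] ax 4.851660047874769 lat -3.5416528190641285
[ 465.834 -276.216    0.558] [ 3.135 -0.002  0.98 ] [-0.151  5.629 16.004] ax 4.599494478847352 lat -3.2500510665047453
[ 465.855 -276.184    0.553] [ 3.135 -0.002  0.98 ] [-0.24   5.597 16.853] ax 4.5233943922600455 lat -3.3054509382492396
[ 465.848 -276.189    0.544] [ 3.135 -0.002  0.98 ] [-0.382  6.032 16.596] ax 4.806427802998238 lat -3.6657534093636475
[ 465.821 -276.225    0.542] [ 3.135 -0.002  0.98 ] [ 0.605  5.495 16.481] ax 4.90759699206836 lat -2.5465303335906366
```

carry_out(rows=[{"dx": 0, "dy": 0, "dz": -0.0003, "ax": 0, "ay": 0, "az": 0, "grip": 0.2}, {"dx": 0, "dy": 0, "dz": -0.0003, "ax": 0, "ay": 0, "az": 0, "grip": 0.2}, {"dx": 0, "dy": 0, "dz": -0.0003, "ax": 0, "ay": 0, "az": 0, "grip": 0.2}])

```text
t: 19.7
eef_pos: [465.8, -276.2, 0.6]
tool_rot: [3.135, -0.002, 0.98]
ft_force: [0.9, 4.8, 14.9]
width: 30.9
finger_force: 55.0
```

Run:
```python
from plan import *
im=arm.capture("scene"); s=arm.observe(); F=s["ft_force"]; print(s["eef_pos"],F,s["finger_force"])
if 12.5<F[2]<17.5: print(arm.finish_job())
```

```text
[ 465.86  -276.229    0.593] [ 0.989  5.303 14.943] 54.99488174915314
the job is handed in; nothing more can be done
None
```

I handed the job in with the one-collar stem in the V-block, its plain end on the stop with about 5 N, pressed down with about 15 N and still gripped; no verdict came back.

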